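# Clear the folding counter into the waste trolley

## Task

Clear the laundrette's folding counter: sweep the two empty soap boxes and the two dosing caps across the counter and over its far edge, so that all four drop into the tub of the waste trolley parked against that edge. Push them along with your fingertips, do not pick any of them up, and leave the cup, the big bottle and the upright carton standing where they are.

Things in the scene. Friction and masses are not known exactly. Their poses are not given: they have to be found in the camera images.
- soapbox_a: Empty one-load soap box of thin cardboard lying flat, 78 long (its x) by 52 wide (its y) by 24 mm high, one end torn open, 25 to 50 g; turned any way up to 45 degrees from straight. Origin: centre of its underside.
- soapbox_b: Empty one-load soap box of thin cardboard lying flat, 78 long (its x) by 52 wide (its y) by 24 mm high, one end torn open, 25 to 50 g; turned any way up to 45 degrees from straight. Origin: centre of its underside.
- cap_a: Dosing cap of a detergent bottle standing mouth down on the counter: a 58 mm wide, 13 mm high ribbed skirt with a 46 mm wide round crown above it, 44 mm high in all, 17 to 35 g. Origin: centre of its underside, z up.
- cap_b: Dosing cap of a detergent bottle standing mouth down on the counter: a 58 mm wide, 13 mm high ribbed skirt with a 46 mm wide round crown above it, 44 mm high in all, 17 to 35 g. Origin: centre of its underside, z up.
- trolley: Waste trolley, brakes on (fixed): an open grey plastic tub on a wheeled steel frame, its place along the edge differing from run to run. Tub 280 (x) by 380 (y) by 140 mm high, walls 5 mm, rim 45 mm and inner floor 180 mm below the counter top; it reaches 45 mm under the counter, leaving no gap. Origin: on the floor under the tub's centre, 750 mm below the counter top; axes as the world's.
- tub_mouth (a point): Centre of the tub's mouth at rim height; the mouth is 270 (x) by 370 mm (y), its near 40 mm hidden under the counter.
- counter_edge (a point): A point on the top of the counter's far edge (the straight wood-trimmed edge away from the robot, running along y). The counter top is level and bare, at z = 0; beyond the edge is the open tub, or the drop to the floor where the trolley is not.
- cup: Bystander: open white cup standing on the counter among the rubbish, 72 mm wide at the rim, 95 mm high. Origin: centre of its foot.
- bottle: Bystander: full round detergent bottle standing upright, 84 mm wide, 182 mm high. Origin: centre of its foot.
- carton: Bystander: full detergent carton standing upright, 65 by 120 mm (its x and y), 170 mm high. Origin: centre of its underside.

How it is judged:
By the outcome, as a careful person would: the job done as asked, in the order asked, and still so for the second after the job is handed in, with the robot touching nothing.
It also fails if it takes over 67 s, if anything falls off the work surface, if the arm or the gripper's body presses on something with over 40 N, if the wrist force passes 120 N, or if a joint passes its speed limit or range.

## Robot

A 7-joint arm with a two-finger parallel gripper is mounted at the origin on the work surface. World frame = base frame: x ahead of the robot, y to its left, z up, the work surface at z = 0. Lengths are in m, angles in rad, forces in N, time in s.
With the tool pointing down it reaches from about 0.4 to 0.9 m from the base axis. Payload 5.5 kg.
Tool frame: the origin (TCP) lies on the centre line of the jaws, within the pads' length; the fingertips stand 14 mm ahead of it and the grasp point (between the pads) lies 5 mm behind it (robot.tips_ahead is the distance from the TCP to the fingertips, in m); z points along the fingers, y is the line along which they close (so a half turn about z gives the same grasp; the last joint's range is limited). The gripper opens to 92 mm and grips with 3 to 60 N. Pads are 19 mm wide; open, the fingers measure 130 mm over their backs; the gripper's body (75 mm by 190 mm) begins 47 mm behind the grasp point.
Start: joints at [-1.015, 0.501, -0.427, 1.55, 0.221, 1.138, -0.21], TCP at [0.188, 0.622, 0.241] pointing down, gripper open.
Joint ranges: [-2.88, 2.88], [-0.31, 2.03], [-1.54, 1.56], [0.2, 2.42], [-1.41, 4.55], [0.19, 2.02], [-2.57, 2.57]. Speed limits (rad/s): [2.57, 2.57, 3.14, 3.14, 3.14, 3.14, 3.14].

## Interface

Orientations are given as a unit quaternion [x, y, z, w].
In Python, from station import telemetry, camera, get_calibration, robot gives the robot as it stands.
- The arm moves only by the tool drive_tool, never from a script. Its argument "deltas" is a list that holds one entry, the list of rows, each a list of 7 numbers: the turn, a rotation vector about the world's x, y, z in degrees, then the shift along the world's x, y, z in m, then the closure, from 0 (fully open) to 1 (shut). A call has 1 to 10 rows; each row shifts and turns the commanded pose from where the row before left it; what a row does not reach is not made up. A row lasts 1/12 s, in which the tool goes at most 41.7 mm and 7.16 degrees, less where a joint would pass 70% of its speed; a pose out of reach is approached as far as the arm can. A call is refused whole if a number of a shift passes 0.0417 or a number of a turn 7.16, either way. A call with a gripper value outside its range is refused whole. The fingers move at their own pace and stop on an object; "newtons" is the grip in N (left out, the last holds). Time passes only in rows, so rows that do not move let the fingers close. It gives the time, the measured TCP pose, the force, the opening and the grip force at its end, in the units of the state.
- telemetry.get_obs(): the state, without advancing time (a new reading comes with each control period).
- camera(name): name is "scene" or "top"; returns (picture, depth): 400x640x3 uint8, red, green, blue; 400x640 float32, m along the optical axis (not along the pixel's ray), 0 where there is no reading.
- get_calibration(name): a dict with "fx", "fy", "cx", "cy" (pixels), "R" (3x3) and "t" (3): a world point X has camera coordinates R X + t. Camera axes: x right, y down, z forward; pixel columns grow to the right and rows downward; lengths in m; the calibration is good to about 2 mm. A picture is of the moment at which its call begins. get_calibration takes no time and is no camera call.
- robot.job_done(): hands the job in; it is judged then, once.
The state is a dict: "t": time; "joints": joint angles; "qd": joint speeds; "joint_torque": joint torques, N m; "ee_pos": TCP position; "tool_rot": TCP orientation; "ft_force": force on the tool from outside, world axes, zero at the start; "wrist_torque": the same for the moment, N m; "width": opening from 0.0 (shut) to 1.0 (fully open); "grip_force": force on a finger pad.
Only numpy, scipy, OpenCV 4.12 (cv2) and the standard library are available. Lean on these libraries where they do the work, as an engineer would, in place of code of your own. Each camera call takes 0.05 s, during which the arm holds its last target. There are 200 camera calls.

## Working session

There is one attempt and no reset: what is moved stays moved. The work goes in short steps, Python scripts to look and compute and a tool call to move; the robot and the scene stay as the last step left them, time stands still between calls to the robot, and variables do not carry over. Pictures are saved under pics/ and viewed, at most 10 in all, crops included, and the job is handed in when it is done.

Besides the shell and the picture viewer there is one more tool, called after "Call:" as name(argument=value, ...) on one line, values as JSON. drive_tool: Moves the arm, as the interface text tells. Its arguments: {"type":"object","properties":{"deltas":{"type":"array"},"newtons":{"type":"number"}},"required":["deltas"]}

```bash
mkdir -p pics
cat > h.py <<'E'
import numpy as np, cv2
from station import telemetry, camera, get_calibration, robot
def shot(name,fn):
    im,d=camera(name); cv2.imwrite('pics/'+fn,im[:,:,::-1]); np.save('pics/'+fn+'.npy',d); return im,d
def cloud(name,d):
    c=get_calibration(name); v,u=np.mgrid[:d.shape[0],:d.shape[1]]
    P=np.stack([(u-c['cx'])/c['fx']*d,(v-c['cy'])/c['fy']*d,d],-1)
    return (P-np.array(c['t']))@np.array(c['R'])
E
python3 - <<'E'
from h import *
for n in('top','scene'):
    im,d=shot(n,n+'0.png'); c=get_calibration(n); print(n,c['fx'],np.round(-np.array(c['R']).T@c['t'],3))
    if n=='top':
        P=cloud(n,d); np.save('pics/P.npy',P)
        m=((P[...,2]>.008)&(P[...,2]<.3)&(d>0)).astype(np.uint8)
        k,l,s,ce=cv2.connectedComponentsWithStats(m)
        for i in range(1,k):
            if s[i,4]<60: continue
            q=P[l==i]; r=cv2.minAreaRect(q[:,:2].astype(np.float32)*1000)
            print(s[i],np.round(q.min(0),3),np.round(q.max(0),3),np.round(r[0]),np.round(r[1]),round(r[2]))
        for p in [(100,320),(200,320),(300,320),(200,100),(200,540)]: print(p,np.round(P[p],3))
print(telemetry.get_obs())
E
```

```text
top 486.9906942111535 [0.307 0.024 1.267]
[ 110  144   55   42 1569] [0.526 0.474 0.008] [0.609 0.557 0.187] [564. 511.] [71. 84.] 59
[ 448  155   74   49 2230] [ 0.489 -0.451  0.008] [ 0.611 -0.269  0.178] [ 547. -369.] [ 71. 196.] 18
[251 173  23  22 382] [0.508 0.187 0.008] [0.564 0.244 0.051] [533. 214.] [50. 56.] 31
[345 179  23  23 385] [ 0.492 -0.059  0.008] [ 0.552 -0.002  0.05 ] [521. -32.] [56. 58.] 39
[384 190  24  33 641] [ 0.44  -0.162  0.008] [ 0.521 -0.103  0.035] [ 483. -132.] [53. 82.] 83
[203 202  28  34 659] [0.398 0.293 0.009] [0.485 0.366 0.033] [443. 330.] [84. 54.] 16
[291 205  30  29 426] [0.401 0.059 0.008] [0.469 0.13  0.1  ] [435.  95.] [68. 70.] 1
[ 61 324  15  37  74] [0.132 0.527 0.237] [0.201 0.564 0.3  ] [170. 549.] [27. 70.] 75
[ 299  354   87   46 2966] [ 0.    -0.105  0.008] [0.109 0.106 0.299] [56.  1.] [106. 211.] 1
(100, 320) [ 0.836  0.074 -0.178]
(200, 320) [ 0.496  0.063 -0.001]
(300, 320) [0.238 0.059 0.001]
(200, 100) [ 0.488  0.647 -0.001]
(200, 540) [ 0.504 -0.512 -0.002]
scene 395.6665803141316 [1.295 0.636 0.578]
{'t': 0.1, 'joints': array([-1.01477197,  0.50177742, -0.42677592,  1.55132135,  0.22077937,
        1.13831392, -0.21029205]), 'qd': array([ 0.00068628, -0.00106135,  0.00010287, -0.00123795, -0.00088664,
       -0.00228586, -0.00117308]), 'joint_torque': array([-1.10194978e-02, -5.67871034e+01, -5.83804786e+00, -2.79914761e+01,
       -6.89107273e-02,  2.41177896e-02,  3.41807777e-05]), 'ee_pos': array([0.18750451, 0.62173754, 0.23977467]), 'tool_rot': array([ 1.45882101e-01,  9.89301585e-01, -8.72034176e-04, -1.64327177e-04]), 'ft_force': array([-0.24481239, -0.85305084,  0.31277601]), 'wrist_torque': array([-0.04225684, -0.02690446, -0.01394956]), 'grip_force': 0.0, 'width': 0.9982681538900814}
```

View pics/top0.png

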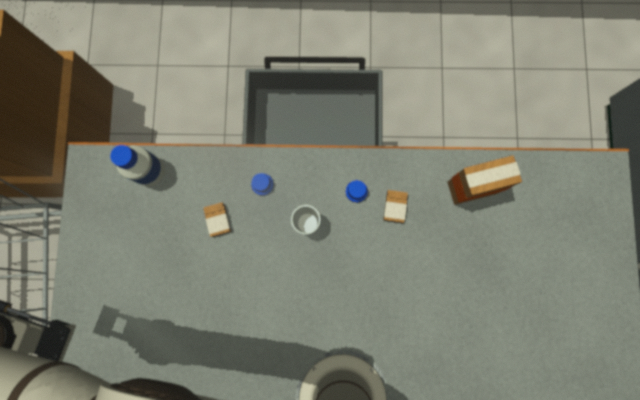

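View pics/scene0.png

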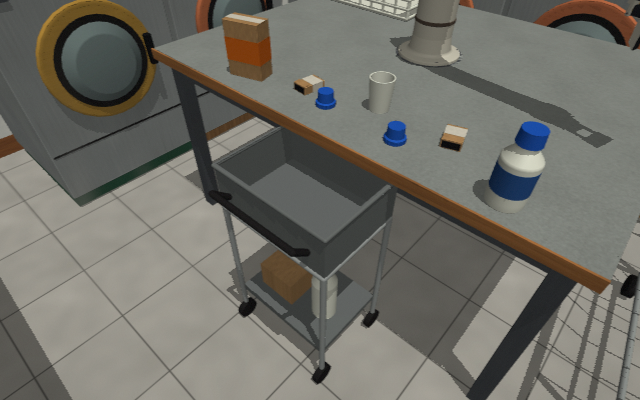

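The top view shows the counter edge at row ~146 and the tub at columns 245–382. The caps are at (262,184) and (357,191), the boxes at (217,220) and (396,207), and the cup at (306,220).

Run:
```python
from h import *
P=np.load('pics/P.npy')
for c in (180,300,320,345,430): 
    print(c,[tuple(np.round(P[r,c,[0,2]],3)) for r in range(142,152)])
for r in (75,110,135):
    row=P[r]; z=row[:,2]
    i=[c for c in range(225,400) if -.07<z[c]<-.02]; print(r,[(c,round(row[c,1],3),round(z[c],3)) for c in i])
i=[(r,tuple(np.round(P[r,310,[0,2]],3))) for r in range(50,80,2)];print(i)
```

```text
180 [(np.float64(0.851), np.float64(-0.753)), (np.float64(0.646), np.float64(0.001)), (np.float64(0.644), np.float64(-0.004)), (np.float64(0.64), np.float64(0.002)), (np.float64(0.637), np.float64(0.003)), (np.float64(0.633), np.float64(0.006)), (np.float64(0.632), np.float64(-0.001)), (np.float64(0.629), np.float64(0.001)), (np.float64(0.627), np.float64(-0.003)), (np.float64(0.624), np.float64(-0.0))]
300 [(np.float64(0.7), np.float64(-0.175)), (np.float64(0.697), np.float64(-0.176)), (np.float64(0.695), np.float64(-0.179)), (np.float64(0.644), np.float64(-0.0)), (np.float64(0.641), np.float64(0.001)), (np.float64(0.638), np.float64(0.001)), (np.float64(0.635), np.float64(0.003)), (np.float64(0.633), np.float64(-0.001)), (np.float64(0.629), np.float64(0.004)), (np.float64(0.627), np.float64(0.003))]
320 [(np.float64(0.702), np.float64(-0.179)), (np.float64(0.699), np.float64(-0.181)), (np.float64(0.696), np.float64(-0.18)), (np.float64(0.645), np.float64(-0.002)), (np.float64(0.641), np.float64(0.005)), (np.float64(0.638), np.float64(0.003)), (np.float64(0.636), np.float64(0.0)), (
[... 4568 characters left out ...]

[(50, (np.float64(1.278), np.float64(-0.758))), (52, (np.float64(1.262), np.float64(-0.743))), (54, (np.float64(1.255), np.float64(-0.748))), (56, (np.float64(0.932), np.float64(-0.074))), (58, (np.float64(0.926), np.float64(-0.075))), (60, (np.float64(0.92), np.float64(-0.076))), (62, (np.float64(0.92), np.float64(-0.088))), (64, (np.float64(1.206), np.float64(-0.742))), (66, (np.float64(1.2), np.float64(-0.75))), (68, (np.float64(1.189), np.float64(-0.745))), (70, (np.float64(0.307), np.float64(1.267))), (72, (np.float64(0.872), np.float64(-0.048))), (74, (np.float64(0.872), np.float64(-0.064))), (76, (np.float64(0.874), np.float64(-0.083))), (78, (np.float64(0.872), np.float64(-0.093)))]
```

Call:
drive_tool(deltas=[[[0,0,1.68,0.022,-0.028,-0.006,0.7],[0,0,1.68,0.022,-0.028,-0.006,0.7],[0,0,1.68,0.022,-0.028,-0.006,0.7],[0,0,1.68,0.022,-0.028,-0.006,0.7],[0,0,1.68,0.022,-0.028,-0.006,0.7],[0,0,1.68,0.022,-0.028,-0.006,0.7],[0,0,1.68,0.022,-0.028,-0.006,0.7],[0,0,1.68,0.022,-0.028,-0.006,0.7],[0,0,1.68,0.022,-0.028,-0.006,0.7],[0,0,1.68,0.022,-0.028,-0.006,0.7]]])

```text
t: 0.93
ee_pos: [0.4082, 0.3406, 0.1802]
tool_rot: [-0.001, 1.0, -0.0, -0.0]
ft_force: [-0.1, -0.9, 0.4]
width: 0.329
grip_force: 0.0
```

Call:
drive_tool(deltas=[[[0,0,0,0.0154,-0.0211,-0.012,0.7],[0,0,0,0.0154,-0.0211,-0.012,0.7],[0,0,0,0.0154,-0.0211,-0.012,0.7],[0,0,0,0.0154,-0.0211,-0.012,0.7],[0,0,0,0.0154,-0.0211,-0.012,0.7],[0,0,0,0,0,-0.02,0.7],[0,0,0,0,0,-0.02,0.7],[0,0,0,0,0,-0.02,0.7],[0,0,0,0,0,-0.02,0.7],[0,0,0,0,0,-0.02,0.7]]])

```text
t: 1.77
ee_pos: [0.4844, 0.2366, 0.0195]
tool_rot: [-0.0, 1.0, -0.0, -0.0]
ft_force: [0.5, 0.3, -0.1]
width: 0.3
grip_force: 0.0
```

Run:
```python
from h import *
im,d=shot('scene','s1.png'); o=telemetry.get_obs(); print(o['ee_pos'],o['ft_force'])
a=cv2.resize(im[40:200,200:500,::-1],None,fx=2.6,fy=2.6); cv2.imwrite('pics/s1c.png',a)
```

```text
[0.48196069 0.23533257 0.01606808] [-0.41033041  0.02480674 -2.42128809]
```

View pics/s1c.png

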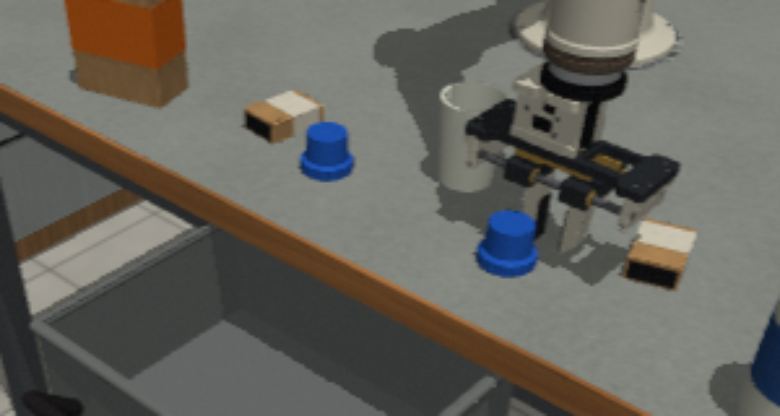

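The gripper is down behind cap_a at crop pixel (508,243), with its body just clear of the cup. I'll push a little, recentre, then push the cap over the edge.

Call:
drive_tool(deltas=[[[0,0,0,0.008,0,0.004,0.7],[0,0,0,0.008,0,0,0.7],[0,0,0,0.008,0,0,0.7],[0,0,0,0.008,0,0,0.7],[0,0,0,-0.004,0,0,0.7],[0,0,0,-0.003,-0.007,0,0.7],[0,0,0,0,-0.007,0,0.7],[0,0,0,0,-0.006,0,0.7],[0,0,0,0.008,0,0,0.7],[0,0,0,0.008,0,0,0.7]]])

```text
t: 2.65
ee_pos: [0.5259, 0.2159, 0.0248]
tool_rot: [0.0, 1.0, -0.0, -0.0]
ft_force: [0.2, 1.2, -0.7]
width: 0.3
grip_force: 0.2
```

Call:
drive_tool(deltas=[[[0,0,0,0.01,0,0,0.7],[0,0,0,0.01,0,0,0.7],[0,0,0,0.01,0,0,0.7],[0,0,0,0.01,0,0,0.7],[0,0,0,0.01,0,0,0.7],[0,0,0,0.01,0,0,0.7],[0,0,0,0.01,0,0,0.7],[0,0,0,0.01,0,0,0.7],[0,0,0,0,0,0,0.7]]])

```text
t: 3.4
ee_pos: [0.6084, 0.2165, 0.0249]
tool_rot: [0.0, 1.0, 0.0, 0.001]
ft_force: [0.3, -0.0, 0.1]
width: 0.301
grip_force: 0.0
```

Run:
```python
from h import *
im,d=shot('scene','s2.png'); o=telemetry.get_obs(); print(o['ee_pos'],o['ft_force'])
a=cv2.resize(im[40:240,180:530,::-1],None,fx=2,fy=2); cv2.imwrite('pics/s2c.png',a)
```

```text
[0.60691977 0.21655879 0.02463407] [-0.04713353 -0.44314639 -0.02286911]
```

View pics/s2c.png

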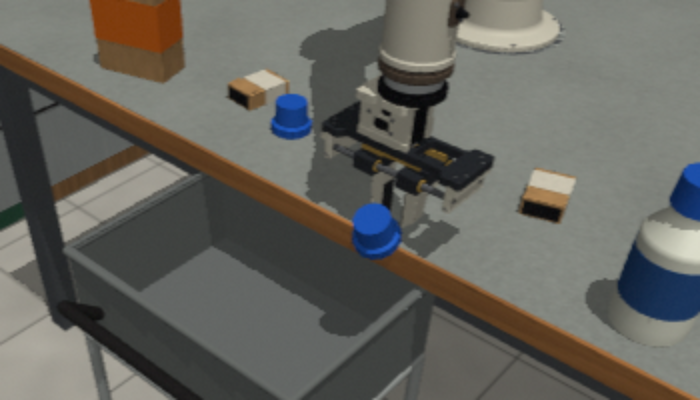

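The cap is at the edge and tipping over, at crop pixel (376,232). Continuing the push.

Call:
drive_tool(deltas=[[[0,0,0,0.01,0,0,0.7],[0,0,0,0.01,0,0,0.7],[0,0,0,0.01,0,0,0.7],[0,0,0,0.01,0,0,0.7],[0,0,0,0.01,0,0,0.7],[0,0,0,0.01,0,0,0.7],[0,0,0,0.01,0,0,0.7],[0,0,0,0,0,0.03,0.7],[0,0,0,0,0,0.03,0.7],[0,0,0,0,0,0.035,0.7]]])

```text
t: 4.28
ee_pos: [0.6735, 0.2165, 0.1183]
tool_rot: [-0.0, 1.0, -0.001, -0.002]
ft_force: [-0.0, 0.7, -0.2]
width: 0.297
grip_force: 0.0
```

Call:
drive_tool(deltas=[[[0,0,0,-0.03,0.0115,0,0.7],[0,0,0,-0.03,0.0115,0,0.7],[0,0,0,-0.03,0.0115,0,0.7],[0,0,0,-0.03,0.0115,0,0.7],[0,0,0,-0.03,0.0115,0,0.7],[0,0,0,-0.03,0.0115,0,0.7],[0,0,0,-0.03,0.0115,0,0.7],[0,0,0,-0.03,0.0115,0,0.7],[0,0,0,-0.03,0.0115,0,0.7],[0,0,0,-0.03,0.0115,0,0.7]]])

```text
t: 5.12
ee_pos: [0.3735, 0.332, 0.1198]
tool_rot: [-0.0, 1.0, -0.0, -0.0]
ft_force: [-0.2, 0.8, 0.1]
width: 0.301
grip_force: 0.0
```

```bash
cat >> h.py <<'E'
def blobs(fn):
    im,d=shot('top',fn); P=cloud('top',d)
    m=((P[...,2]>.008)&(P[...,2]<.3)&(d>0)).astype(np.uint8)
    t=((P[...,2]>-.17)&(P[...,2]<-.06)&(P[...,0]<.85)&(P[...,0]>.67)&(P[...,1]<.25)&(P[...,1]>-.07)).astype(np.uint8)
    for nm,mm in(('counter',m),('tub',t)):
        k,l,s,ce=cv2.connectedComponentsWithStats(mm)
        for i in range(1,k):
            if s[i,4]<40: continue
            q=P[l==i]; r=cv2.minAreaRect(q[:,:2].astype(np.float32)*1000)
            print(nm,s[i,4],'z',np.round(q[:,2].min(),3),np.round(q[:,2].max(),3),np.round(r[0]),np.round(r[1]),round(r[2]))
    o=telemetry.get_obs(); print(o['t'],o['ee_pos'])
E
python3 -c "
from h import *
blobs('t2.png')"
```

```text
counter 1574 z 0.008 0.188 [563. 513.] [72. 88.] 61
counter 2234 z 0.008 0.177 [ 536. -335.] [ 66. 124.] 15
counter 389 z 0.008 0.052 [521. -32.] [59. 55.] 1
counter 648 z 0.008 0.034 [ 481. -132.] [53. 79.] 82
counter 1622 z 0.008 0.299 [413. 289.] [178.  84.] 32
counter 408 z 0.008 0.102 [435.  95.] [70. 69.] 28
counter 1665 z 0.008 0.299 [ 68. -41.] [176.  65.] 56
tub 122 z -0.143 -0.128 [696. 218.] [24. 55.] 1
5.1667 [0.36620304 0.33494734 0.11955657]
```

Call:
drive_tool(deltas=[[[0,0,0,0,0,-0.025,0.7],[0,0,0,0,0,-0.025,0.7],[0,0,0,0,0,-0.025,0.7],[0,0,0,0,0,-0.025,0.7],[0,0,0,0.01,0,0,0.7],[0,0,0,0.01,0,0,0.7],[0,0,0,0.01,0,0,0.7],[0,0,0,0.01,0,0,0.7],[0,0,0,0.01,0,0,0.7],[0,0,0,0.01,0,0,0.7]]])

```text
t: 6.0
ee_pos: [0.4379, 0.3321, 0.021]
tool_rot: [0.0, 1.0, 0.001, 0.001]
ft_force: [-0.6, -0.2, -0.1]
width: 0.299
grip_force: 0.2
```

Call:
drive_tool(deltas=[[[0,0,0,0.01,0,0,0.7],[0,0,0,0.01,0,0,0.7],[0,0,0,0.01,0,0,0.7],[0,0,0,0.01,0,0,0.7],[0,0,0,0.01,0,0,0.7],[0,0,0,0.01,0,0,0.7],[0,0,0,0.01,0,0,0.7]]])

```text
t: 6.58
ee_pos: [0.5065, 0.3318, 0.0196]
tool_rot: [-0.0, 1.0, -0.0, -0.0]
ft_force: [0.1, 0.4, 0.5]
width: 0.301
grip_force: 0.2
```

Run:
```python
from h import *
im,d=shot('scene','s3.png'); o=telemetry.get_obs(); print(o['ee_pos'],o['ft_force'])
a=cv2.resize(im[40:240,280:630,::-1],None,fx=2,fy=2); cv2.imwrite('pics/s3c.png',a)
```

```text
[0.50916265 0.3314867  0.01988406] [ 3.00668424 -0.40984717  1.07885151]
```

View pics/s3c.png

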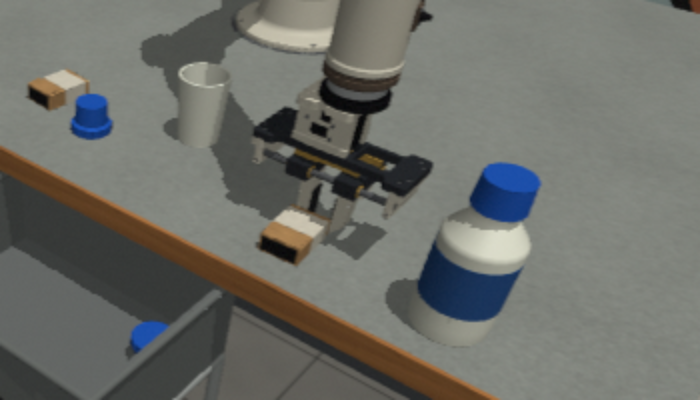

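The box is squared up at crop pixel (293,235), with its open end facing the edge. Next I'll lift, turn 90°, and push it towards −y.

Call:
drive_tool(deltas=[[[0,0,0,-0.01,0,0.01,0.7],[0,0,0,-0.005,0.005,0.03,0.7],[0,0,-6.93,0,0.005,0.03,0.7],[0,0,-6.93,0,0,0,0.7],[0,0,-6.93,0,0,0,0.7],[0,0,-6.93,0,0,0,0.7],[0,0,-6.93,0,0,0,0.7],[0,0,-6.93,0,0,0,0.7],[0,0,-6.93,0,0,0,0.7],[0,0,-6.93,0,0,0,0.7]]])

```text
t: 7.47
ee_pos: [0.4905, 0.3419, 0.0897]
tool_rot: [0.467, 0.884, -0.0, -0.0]
ft_force: [0.1, -0.2, -0.0]
width: 0.299
grip_force: 0.0
```

Call:
drive_tool(deltas=[[[0,0,-6.93,0.012,0.01,0,0.7],[0,0,-6.93,0.012,0.01,0,0.7],[0,0,-6.93,0.012,0.01,0,0.7],[0,0,-6.93,0.012,0.01,0,0.7],[0,0,-6.84,0.012,0.005,0,0.7],[0,0,0,0,0,0,0.7]]])

```text
t: 7.97
ee_pos: [0.5526, 0.3884, 0.0898]
tool_rot: [0.708, 0.706, 0.001, 0.0]
ft_force: [0.7, 0.1, 0.4]
width: 0.298
grip_force: 0.0
```

```bash
python3 -c "
from h import *
blobs('t3.png')"
```

```text
counter 1491 z 0.075 0.3 [555. 383.] [191.  73.] 2
counter 2232 z 0.008 0.178 [ 535. -335.] [ 66. 124.] 15
counter 637 z 0.009 0.035 [562. 321.] [80. 54.] 4
counter 386 z 0.008 0.052 [522. -32.] [59. 55.] 1
counter 642 z 0.008 0.035 [ 481. -132.] [53. 79.] 83
counter 415 z 0.008 0.1 [435.  95.] [69. 71.] 0
counter 2259 z 0.008 0.3 [ 66. -24.] [194.  78.] 70
tub 123 z -0.145 -0.129 [696. 219.] [56. 25.] 90
8.0167 [0.55129392 0.38733358 0.08950445]
```

Call:
drive_tool(deltas=[[[0,0,0,0.004,0,-0.025,0.7],[0,0,0,0.005,0,-0.025,0.7],[0,0,0,0,0,-0.02,0.7],[0,0,0,0,-0.01,0,0.7],[0,0,0,0,-0.01,0,0.7],[0,0,0,0,-0.01,0,0.7],[0,0,0,0,-0.01,0,0.7],[0,0,0,0,-0.01,0,0.7],[0,0,0,0,-0.01,0,0.7],[0,0,0,0,-0.01,0,0.7]]])

```text
t: 8.85
ee_pos: [0.56, 0.3158, 0.0206]
tool_rot: [0.707, 0.707, 0.001, 0.0]
ft_force: [-0.0, 0.3, -0.4]
width: 0.302
grip_force: 0.2
```

Call:
drive_tool(deltas=[[[0,0,0,0,-0.01,0,0.7],[0,0,0,0,-0.01,0,0.7],[0,0,0,0,-0.01,0,0.7],[0,0,0,0,-0.01,0,0.7],[0,0,0,0,-0.01,0,0.7],[0,0,0,0,-0.01,0,0.7],[0,0,0,0,-0.007,0,0.7],[0,0,0,0,0.01,0.01,0.7],[0,0,0,0,0.0,0.03,0.7],[0,0,0,0,0,0.03,0.7]]])

```text
t: 9.68
ee_pos: [0.558, 0.261, 0.0895]
tool_rot: [0.706, 0.708, -0.001, -0.001]
ft_force: [1.0, 1.2, -0.2]
width: 0.3
grip_force: 0.0
```

Call:
drive_tool(deltas=[[[0,0,6.93,-0.02,0,0,0.7],[0,0,6.93,-0.02,0,0,0.7],[0,0,6.93,-0.02,0,0,0.7],[0,0,6.93,-0.01,0,0,0.7],[0,0,6.93,0,0,0,0.7],[0,0,6.93,0,0,0,0.7],[0,0,6.93,0,0,0,0.7],[0,0,6.93,0,0,0,0.7],[0,0,6.93,0,0,0,0.7],[0,0,6.93,0,0,0,0.7]]])

```text
t: 10.52
ee_pos: [0.4897, 0.2611, 0.0906]
tool_rot: [0.176, 0.984, 0.0, 0.0]
ft_force: [0.6, -0.3, -0.4]
width: 0.3
grip_force: 0.0
```

```bash
python3 -c "
from h import *
blobs('t4.png')"
```

```text
counter 1577 z 0.008 0.188 [566. 511.] [73. 85.] 60
counter 2231 z 0.009 0.178 [ 544. -354.] [ 82. 169.] 24
counter 1083 z 0.008 0.247 [522. 198.] [164.  62.] 11
counter 389 z 0.008 0.052 [521. -32.] [59. 55.] 0
counter 643 z 0.009 0.034 [ 481. -132.] [53. 79.] 83
counter 407 z 0.008 0.101 [435.  95.] [70. 69.] 27
counter 553 z 0.008 0.155 [ 44. -74.] [101.  43.] 33
tub 122 z -0.146 -0.129 [696. 219.] [24. 55.] 0
10.5667 [0.48976179 0.26091319 0.09049932]
```

Call:
drive_tool(deltas=[[[0,0,6.93,0.003,-0.013,0,0.7],[0,0,6.93,0.003,-0.013,0,0.7],[0,0,6.93,0.002,-0.013,0,0.7],[0,0,0,0,0,-0.025,0.7],[0,0,0,0,0,-0.025,0.7],[0,0,0,0,0,-0.02,0.7],[0,0,0,0.01,0,0,0.7],[0,0,0,0.01,0,0,0.7],[0,0,0,0.01,0,0,0.7],[0,0,0,0.01,0,0,0.7]]])

```text
t: 11.4
ee_pos: [0.5405, 0.2217, 0.0215]
tool_rot: [-0.001, 1.0, 0.001, 0.002]
ft_force: [-0.0, -0.1, 0.7]
width: 0.298
grip_force: 0.1
```

Call:
drive_tool(deltas=[[[0,0,0,0.01,0,0,0.7],[0,0,0,0.01,0,0,0.7],[0,0,0,0.01,0,0,0.7],[0,0,0,0,0,0,0.7]]])

```text
t: 11.73
ee_pos: [0.5709, 0.2205, 0.0205]
tool_rot: [-0.0, 1.0, 0.0, 0.002]
ft_force: [0.2, 0.2, -1.2]
width: 0.296
grip_force: 0.0
```

Run:
```python
from h import *
im,d=shot('scene','s4.png'); o=telemetry.get_obs(); print(o['ee_pos'],o['ft_force'])
a=cv2.resize(im[40:240,180:530,::-1],None,fx=2,fy=2); cv2.imwrite('pics/s4c.png',a)
```

```text
[0.56924892 0.22058797 0.02007573] [-0.52063866 -0.17233028 -0.30291402]
```

View pics/s4c.png

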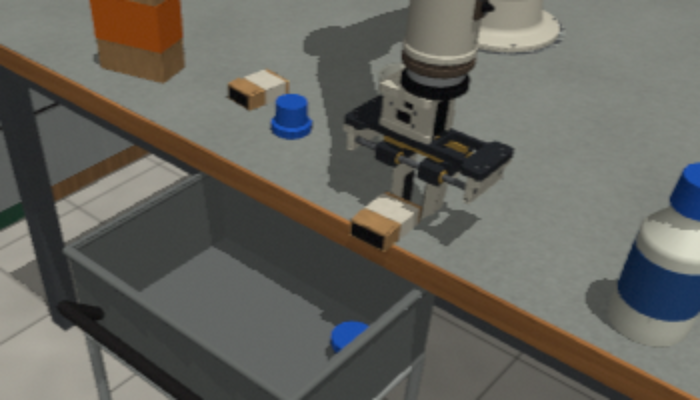

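The box is square and half over the edge at crop pixel (385,222), well inside the tub span. I'll push on over, then go for cap_b.

Call:
drive_tool(deltas=[[[0,0,0,0.01,0,0,0.7],[0,0,0,0.01,0,0,0.7],[0,0,0,0.01,0,0,0.7],[0,0,0,0.01,0,0,0.7],[0,0,0,0.01,0,0,0.7],[0,0,0,0.01,0,0,0.7],[0,0,0,0.012,0,0,0.7],[0,0,0,0.012,0,0,0.7],[0,0,0,0.012,0,0,0.7],[0,0,0,0,0,0,0.7]]])

```text
t: 12.62
ee_pos: [0.6667, 0.2201, 0.0199]
tool_rot: [-0.0, 1.0, 0.0, 0.001]
ft_force: [0.4, -1.1, -0.0]
width: 0.3
grip_force: 0.0
```

Call:
drive_tool(deltas=[[[0,0,0,0,0,0.04,0.7],[0,0,0,0,0,0.04,0.7],[0,0,0,0,0,0.03,0.7],[0,0,0,-0.022,-0.032,0,0.7],[0,0,0,-0.022,-0.032,0,0.7],[0,0,0,-0.022,-0.032,0,0.7],[0,0,0,-0.022,-0.032,0,0.7],[0,0,0,-0.022,-0.032,0,0.7],[0,0,0,-0.022,-0.032,0,0.7],[0,0,0,-0.022,-0.032,0,0.7]]])

```text
t: 13.45
ee_pos: [0.5079, -0.0044, 0.1298]
tool_rot: [-0.001, 1.0, -0.0, -0.0]
ft_force: [0.4, -0.4, 0.2]
width: 0.299
grip_force: 0.0
```

```bash
python3 -c "
from h import *
blobs('t5.png')"
```

```text
counter 1574 z 0.008 0.188 [565. 512.] [73. 83.] 59
counter 2237 z 0.008 0.178 [ 547. -333.] [ 90. 125.] 16
counter 662 z 0.192 0.23 [510.  55.] [74. 70.] 1
counter 62 z 0.019 0.033 [ 502. -158.] [39. 17.] 20
counter 411 z 0.008 0.1 [435.  95.] [70. 69.] 27
counter 2254 z 0.008 0.298 [64. 34.] [ 72. 186.] 27
tub 136 z -0.146 -0.061 [682. 210.] [24. 62.] 0
13.5 [ 0.50240862 -0.0128519   0.12863495]
```

Call:
drive_tool(deltas=[[[0,0,0,-0.015,-0.02,0,0.7],[0,0,0,-0.015,-0.02,0,0.7],[0,0,0,0,0,0,0.7],[0,0,0,0,0,-0.027,0.7],[0,0,0,0,0,-0.027,0.7],[0,0,0,0,0,-0.027,0.7],[0,0,0,0,0,-0.027,0.7],[0,0,0,0,0,0,0.7]]])

```text
t: 14.17
ee_pos: [0.4761, -0.0422, 0.0177]
tool_rot: [-0.001, 1.0, 0.001, -0.004]
ft_force: [-1.4, -0.0, 0.8]
width: 0.3
grip_force: 0.0
```

Run:
```python
from h import *
im,d=shot('scene','s6.png'); o=telemetry.get_obs(); print(o['ee_pos'],o['ft_force'])
P=cloud('scene',d); m=(P[...,0]>.655)&(P[...,0]<.86)&(abs(P[...,1]-.09)<.18)&(P[...,2]>-.17)&(P[...,2]<0)
q=P[m]; print(len(q),'max z in tub interior',[(a,np.round(q[(q[:,1]>a)&(q[:,1]<a+.04)][:,2].max(initial=-1),3)) for a in (-.08,0,.04,.12,.16,.2)])
a=cv2.resize(im[40:240,180:530,::-1],None,fx=2,fy=2); cv2.imwrite('pics/s6c.png',a)
```

```text
[ 0.47720584 -0.04226624  0.01971496] [-0.69248795 -0.51116351  0.42148047]
695 max z in tub interior [(-0.08, np.float64(-1.0)), (0, np.float64(-1.0)), (0.04, np.float64(-1.0)), (0.12, np.float64(-1.0)), (0.16, np.float64(-0.057)), (0.2, np.float64(-0.057))]
```

View pics/s6c.png

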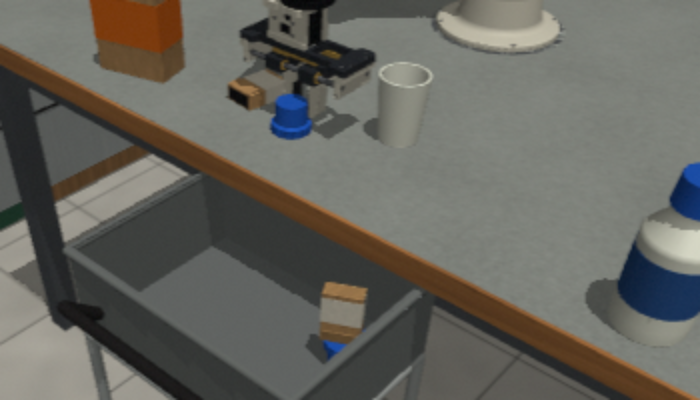

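The first box sits in the tub, leaning on cap_a at crop pixel (343,318). The gripper is down behind cap_b, clear of the cup. Now pushing cap_b.

Call:
drive_tool(deltas=[[[0,0,0,0,-0.008,0,0.7],[0,0,0,0.01,0,0,0.7],[0,0,0,0.01,0,0,0.7],[0,0,0,0.01,0,0,0.7],[0,0,0,0.01,0,0,0.7],[0,0,0,-0.004,0,0,0.7],[0,0,0,-0.003,0.007,0,0.7],[0,0,0,0,0.007,0,0.7],[0,0,0,0,0.006,0,0.7],[0,0,0,0.008,0,0,0.7]]])

```text
t: 15.05
ee_pos: [0.5184, -0.0287, 0.0214]
tool_rot: [-0.003, 1.0, 0.0, -0.001]
ft_force: [0.4, 0.4, -0.0]
width: 0.299
grip_force: 0.0
```

Call:
drive_tool(deltas=[[[0,0,0,0.01,0,0,0.7],[0,0,0,0.01,0,0,0.7],[0,0,0,0.01,0,0,0.7],[0,0,0,0.01,0,0,0.7],[0,0,0,0.01,0,0,0.7],[0,0,0,0.01,0,0,0.7],[0,0,0,0.01,0,0,0.7],[0,0,0,0.005,0,0,0.7],[0,0,0,0,0,0,0.7]]])

```text
t: 15.8
ee_pos: [0.5974, -0.0314, 0.0217]
tool_rot: [-0.001, 1.0, 0.0, 0.001]
ft_force: [0.7, -0.0, 0.2]
width: 0.301
grip_force: 0.0
```

Run:
```python
from h import *
im,d=shot('scene','s7.png'); o=telemetry.get_obs(); print(o['ee_pos'],o['ft_force'])
a=cv2.resize(im[40:240,180:530,::-1],None,fx=2,fy=2); cv2.imwrite('pics/s7c.png',a)
```

```text
[ 0.59624103 -0.03132082  0.02153884] [ 0.95061242  0.24456584 -0.54195968]
```

View pics/s7c.png

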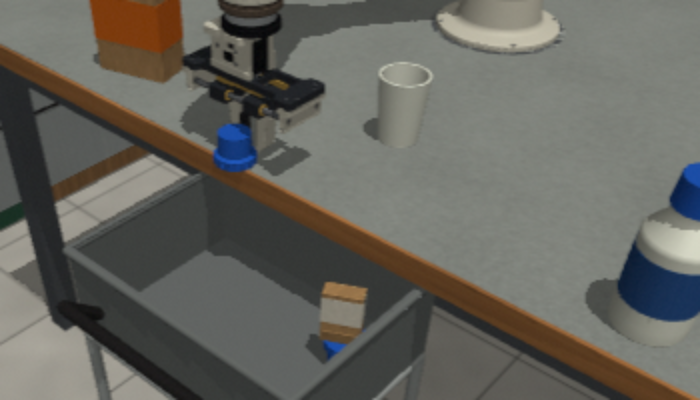

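Cap_b is at the edge at crop pixel (236,155), just inside the tub's left wall at column ~205. Continuing.

Call:
drive_tool(deltas=[[[0,0,0,0.01,0,0,0.7],[0,0,0,0.01,0,0,0.7],[0,0,0,0.01,0,0,0.7],[0,0,0,0.01,0,0,0.7],[0,0,0,0.012,0,0,0.7],[0,0,0,0.012,0,0,0.7],[0,0,0,0.012,0,0,0.7],[0,0,0,0,0,0.035,0.7],[0,0,0,0,0,0.035,0.7],[0,0,0,0,0,0.03,0.7]]])

```text
t: 16.68
ee_pos: [0.6707, -0.0311, 0.1221]
tool_rot: [-0.001, 1.0, 0.0, -0.001]
ft_force: [1.5, 0.4, 0.2]
width: 0.299
grip_force: 0.0
```

Call:
drive_tool(deltas=[[[0,0,0,-0.03,-0.011,0,0.7],[0,0,0,-0.03,-0.011,0,0.7],[0,0,0,-0.03,-0.011,0,0.7],[0,0,0,-0.03,-0.011,0,0.7],[0,0,0,-0.03,-0.011,0,0.7],[0,0,0,-0.03,-0.011,0,0.7],[0,0,0,-0.03,-0.011,0,0.7],[0,0,0,-0.03,-0.011,0,0.7],[0,0,0,-0.015,-0.011,0,0.7],[0,0,0,0,0,0,0.7]]])

```text
t: 17.52
ee_pos: [0.4112, -0.1324, 0.1212]
tool_rot: [0.001, 1.0, -0.001, -0.002]
ft_force: [0.6, 0.0, -1.1]
width: 0.298
grip_force: 0.0
```

```bash
python3 -c "
from h import *
blobs('t6.png')"
```

```text
counter 1563 z 0.009 0.188 [565. 512.] [72. 84.] 58
counter 1975 z 0.008 0.177 [ 535. -336.] [ 67. 125.] 15
counter 1137 z 0.009 0.285 [449. -85.] [ 88. 156.] 81
counter 424 z 0.008 0.101 [435.  95.] [69. 71.] 0
counter 2939 z 0.008 0.299 [55. -0.] [107. 209.] 1
tub 306 z -0.17 -0.129 [735. -29.] [58. 57.] 1
tub 133 z -0.142 -0.06 [684. 209.] [27. 64.] 2
17.5667 [ 0.41405365 -0.13145423  0.12166346]
```

Call:
drive_tool(deltas=[[[0,0,0,-0.004,0,-0.025,0.7],[0,0,0,0,0,-0.025,0.7],[0,0,0,0,0,-0.025,0.7],[0,0,0,0,0,-0.025,0.7],[0,0,0,0.01,0,0,0.7],[0,0,0,0.01,0,0,0.7],[0,0,0,0.01,0,0,0.7],[0,0,0,0.01,0,0,0.7],[0,0,0,0.01,0,0,0.7],[0,0,0,0.01,0,0,0.7]]])

```text
t: 18.4
ee_pos: [0.475, -0.1304, 0.023]
tool_rot: [-0.001, 1.0, -0.0, 0.001]
ft_force: [-0.0, -0.2, 0.3]
width: 0.304
grip_force: 0.1
```

Call:
drive_tool(deltas=[[[0,0,0,0.01,0,0,0.7],[0,0,0,0.01,0,0,0.7],[0,0,0,0.01,0,0,0.7],[0,0,0,0.01,0,0,0.7],[0,0,0,0,0,0,0.7],[0,0,0,-0.01,0,0.01,0.7],[0,0,0,0,0,0.03,0.7],[0,0,0,0,0,0.03,0.7]]])

```text
t: 19.07
ee_pos: [0.5, -0.1297, 0.0908]
tool_rot: [-0.001, 1.0, 0.001, -0.003]
ft_force: [0.6, -0.6, -0.4]
width: 0.301
grip_force: 0.0
```

Call:
drive_tool(deltas=[[[0,0,-6.93,0,0,0,0.7],[0,0,-6.93,0,0,0,0.7],[0,0,-6.93,0,0,0,0.7],[0,0,-6.93,0,0,0,0.7],[0,0,-6.93,0,0,0,0.7],[0,0,-6.93,0,0,0,0.7],[0,0,-6.93,0,-0.01,0,0.7],[0,0,-6.93,0,-0.01,0,0.7],[0,0,-6.93,0,-0.01,0,0.7],[0,0,-6.93,0.01,-0.01,0,0.7]]])

```text
t: 19.9
ee_pos: [0.5102, -0.1706, 0.0913]
tool_rot: [0.57, 0.821, -0.001, -0.001]
ft_force: [0.3, 0.1, -0.6]
width: 0.299
grip_force: 0.0
```

Call:
drive_tool(deltas=[[[0,0,-6.93,0.015,-0.01,0,0.7],[0,0,-6.93,0.015,-0.005,0,0.7],[0,0,-6.84,0.015,0,0,0.7],[0,0,0,0,0,0,0.7]]])

```text
t: 20.23
ee_pos: [0.5604, -0.1851, 0.0919]
tool_rot: [0.708, 0.706, 0.001, 0.001]
ft_force: [0.5, 1.0, 0.9]
width: 0.3
grip_force: 0.0
```

```bash
python3 -c "
from h import *
blobs('t7.png')"
```

```text
counter 853 z 0.009 0.3 [ 563. -158.] [ 28. 191.] 87
counter 1561 z 0.008 0.188 [565. 512.] [72. 84.] 61
counter 1154 z 0.015 0.177 [ 540. -350.] [65. 93.] 15
counter 633 z 0.008 0.034 [ 568. -129.] [53. 79.] 90
counter 407 z 0.008 0.1 [435.  95.] [69. 71.] 1
counter 1938 z 0.008 0.3 [64. 40.] [ 67. 175.] 33
tub 307 z -0.17 -0.127 [734. -30.] [56. 57.] 13
tub 143 z -0.145 -0.06 [688. 209.] [28. 63.] 12
20.2833 [ 0.55847589 -0.18472958  0.09151051]
```

Call:
drive_tool(deltas=[[[0,0,0,0.004,0,-0.025,0.7],[0,0,0,0.005,0,-0.025,0.7],[0,0,0,0,0,-0.021,0.7],[0,0,0,0,0.01,0,0.7],[0,0,0,0,0.01,0,0.7],[0,0,0,0,0.01,0,0.7],[0,0,0,0,0.01,0,0.7],[0,0,0,0,0.01,0,0.7],[0,0,0,0,0.01,0,0.7],[0,0,0,0,0.01,0,0.7]]])

```text
t: 21.12
ee_pos: [0.5672, -0.1138, 0.0217]
tool_rot: [0.706, 0.708, 0.001, 0.001]
ft_force: [0.1, 0.4, -0.3]
width: 0.299
grip_force: 0.1
```

Call:
drive_tool(deltas=[[[0,0,0,0,0.01,0,0.7],[0,0,0,0,0.01,0,0.7],[0,0,0,0,0.01,0,0.7],[0,0,0,0,0.01,0,0.7],[0,0,0,0,0.01,0,0.7],[0,0,0,0,0.007,0,0.7],[0,0,0,0,0,0,0.7],[0,0,0,0,-0.01,0.01,0.7],[0,0,0,0.0,0,0.03,0.7],[0,0,0,0.0,0,0.03,0.7]]])

```text
t: 21.95
ee_pos: [0.5649, -0.0708, 0.0907]
tool_rot: [0.707, 0.707, -0.002, -0.001]
ft_force: [1.3, -0.3, 0.9]
width: 0.299
grip_force: 0.0
```

Call:
drive_tool(deltas=[[[0,0,6.93,-0.015,0,0,0.7],[0,0,6.93,-0.015,0,0,0.7],[0,0,6.93,-0.015,0,0,0.7],[0,0,6.93,-0.015,0,0,0.7],[0,0,6.93,-0.01,0,0,0.7],[0,0,6.93,0,0,0,0.7],[0,0,6.93,0,0,0,0.7],[0,0,6.93,0,0.01,0,0.7],[0,0,6.93,0,0.01,0,0.7],[0,0,6.93,0,0.01,0,0.7]]])

```text
t: 22.78
ee_pos: [0.4968, -0.0404, 0.0915]
tool_rot: [0.177, 0.984, -0.001, 0.0]
ft_force: [0.3, 0.3, -1.0]
width: 0.3
grip_force: 0.0
```

Call:
drive_tool(deltas=[[[0,0,6.93,0,0.01,0,0.7],[0,0,6.93,0,0,0,0.7],[0,0,6.84,0,0,0,0.7],[0,0,0,0,0,0,0.7]]])

```text
t: 23.12
ee_pos: [0.4968, -0.0301, 0.0913]
tool_rot: [-0.002, 1.0, -0.001, 0.0]
ft_force: [-0.2, -0.3, 0.1]
width: 0.298
grip_force: 0.0
```

```bash
python3 -c "
from h import *
blobs('t8.png')"
```

```text
counter 1580 z 0.008 0.189 [565. 512.] [73. 84.] 62
counter 2230 z 0.009 0.178 [ 535. -335.] [ 66. 123.] 15
counter 681 z 0.147 0.193 [499.  25.] [74. 75.] 1
counter 414 z 0.008 0.104 [435.  96.] [74. 68.] 89
counter 2307 z 0.008 0.3 [62. 33.] [ 76. 179.] 23
tub 304 z -0.161 -0.126 [734. -30.] [56. 58.] 54
tub 135 z -0.146 -0.06 [683. 210.] [63. 26.] 87
23.1667 [ 0.49676635 -0.03011063  0.09126447]
```

Call:
drive_tool(deltas=[[[0,0,0,0.008,0,0,0.7],[0,0,0,0,0,-0.025,0.7],[0,0,0,0,0,-0.025,0.7],[0,0,0,0,0,-0.021,0.7],[0,0,0,0.01,0,0,0.7],[0,0,0,0.01,0,0,0.7],[0,0,0,0.01,0.004,0,0.7],[0,0,0,0.01,0.004,0,0.7],[0,0,0,0.01,0,0,0.7],[0,0,0,0.01,0,0,0.7]]])

```text
t: 24.0
ee_pos: [0.567, -0.0193, 0.0211]
tool_rot: [-0.001, 1.0, 0.0, 0.001]
ft_force: [0.5, 0.2, -0.4]
width: 0.3
grip_force: 0.1
```

Run:
```python
from h import *
im,d=shot('scene','s8.png'); o=telemetry.get_obs(); print(o['ee_pos'],o['ft_force'])
a=cv2.resize(im[40:240,180:530,::-1],None,fx=2,fy=2); cv2.imwrite('pics/s8c.png',a)
```

```text
[ 0.56934588 -0.01955583  0.02138114] [ 2.57401361 -0.62080466  0.67984048]
```

View pics/s8c.png

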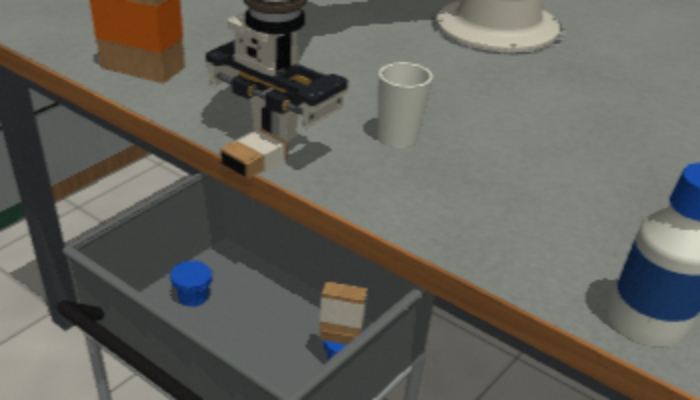

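The last box is square at the edge at crop pixel (253,153), over the tub. Pushing it off.

Call:
drive_tool(deltas=[[[0,0,0,0.01,0,0,0.7],[0,0,0,0.01,0,0,0.7],[0,0,0,0.01,0,0,0.7],[0,0,0,0.01,0,0,0.7],[0,0,0,0.01,0,0,0.7],[0,0,0,0.01,0,0,0.7],[0,0,0,0.012,0,0,0.7],[0,0,0,0.012,0,0,0.7],[0,0,0,0.012,0,0,0.7],[0,0,0,0,0,0,0.7]]])

```text
t: 24.88
ee_pos: [0.6638, -0.02, 0.021]
tool_rot: [-0.001, 1.0, 0.0, 0.002]
ft_force: [0.8, 0.1, -0.5]
width: 0.301
grip_force: 0.0
```

Call:
drive_tool(deltas=[[[0,0,0,0,0,0.04,0.7],[0,0,0,0,0,0.04,0.7],[0,0,0,0,0,0.04,0.7],[0,0,0,-0.03,0,0.02,0.7],[0,0,0,-0.03,0,0.02,0.7],[0,0,0,-0.03,0,0,0.7],[0,0,0,-0.03,0,0,0.7],[0,0,0,0,0,0,0.7],[0,0,0,0,0,0,0.7],[0,0,0,0,0,0,0.7]]])

```text
t: 25.72
ee_pos: [0.5412, -0.0203, 0.1805]
tool_rot: [-0.001, 1.0, -0.0, 0.001]
ft_force: [0.8, 0.0, 0.0]
width: 0.296
grip_force: 0.0
```

Run:
```python
from h import *
blobs('t9.png')
im,d=shot('scene','s9.png')
a=cv2.resize(im[0:280,150:500,::-1],None,fx=2,fy=2); cv2.imwrite('pics/s9c.png',a)
```

```text
counter 835 z 0.234 0.282 [542.  37.] [73. 72.] 1
counter 1573 z 0.008 0.189 [565. 512.] [74. 84.] 59
counter 2239 z 0.008 0.177 [ 545. -369.] [ 66. 192.] 15
counter 406 z 0.008 0.101 [435.  95.] [69. 70.] 1
counter 2345 z 0.008 0.3 [65. 26.] [ 76. 196.] 24
tub 122 z -0.141 -0.06 [683. 201.] [ 9. 51.] 19
25.7667 [ 0.5417337  -0.02016457  0.18033914]
```

View pics/s9c.png

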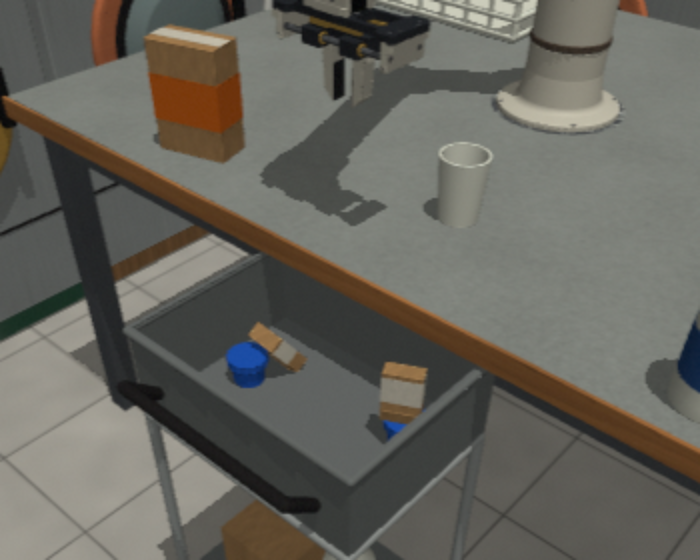

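The counter is clear. All four pieces are in the tub: the caps at (246,365) and (395,430), and the boxes at (278,347) and (403,390). The cup, bottle and carton are unmoved.

```bash
python3 -c "
from station import robot
print(robot.job_done())"
```

```text
the job is handed in; nothing more can be done
None
```

Both soap boxes and both dosing caps are in the trolley tub, the cup, bottle and carton are still standing where they were, and the job was handed in at about 26 s (limit 67 s); one box rests upright against the near wall, just below the rim.

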